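Lower the ratchet armrest of a blood-draw support

ROBOT

A 7-joint arm with a two-finger parallel gripper is mounted at the origin on the work surface. World frame = base frame: x ahead of the robot, y to its left, z up, the work surface at z = 0. Lengths are in m, angles in rad, forces in N, time in s.
With the tool pointing down it reaches from about 0.4 to 0.85 m from the base axis. Payload 10.4 kg.
Tool frame: the origin (TCP) lies at the very end of the fingers, on their centre line; the grasp point (between the pads) lies manip.hold_point_z behind it (manip.hold_point_z is the distance from the TCP to the grasp point, in m); z points along the fingers, x is the direction in which the jaws open and shut, and the axes are right-handed (so a half turn about z gives the same grasp; the last joint's range is limited). The gripper opens to 85 mm and grips with 20 to 120 N. Pads are 22 mm wide; open, the fingers measure 114 mm over their backs; the gripper's body (76 mm by 85 mm) begins 54 mm behind the grasp point. The pads swing forward as they close: fully open they stand 13 mm farther back than shut.
Start: joints at [-1.28, 0.332, -0.065, 1.46, 0.022, 1.35, -0.088], TCP at [0.193, 0.595, 0.206] pointing down, gripper open.
Joint ranges: [-2.6, 2.6], [-0.5, 2.12], [-1.47, 1.34], [0.16, 2.42], [-1.27, 4.41], [0.06, 2.06], [-2.6, 2.6]. Speed limits (rad/s): [2.22, 2.22, 2.79, 2.79, 3.14, 3.14, 3.14].

INTERFACE

Orientations are given as a unit quaternion [x, y, z, w].
In Python, from workcell import readout, camera, camera_info, manip gives the robot as it stands.
- The arm moves only by the tool play_rows, never from a script. Its argument "rows" is a list of rows, each a list of 3 entries, a list of its own where there are three numbers: the shift along the world's x, y, z in mm, then the turn, a rotation vector about the world's x, y, z in degrees, then the finger opening in mm, from 0 to 85.4. In form: [[[tx, ty, tz], [rx, ry, rz], fingers], ...]. A call has 1 to 12 rows; each row shifts and turns the commanded pose from where the row before left it; what a row does not reach is not made up. A row lasts 1/8 s, in which the tool goes at most 62.5 mm and 10.7 degrees, less where a joint would pass 70% of its speed; a pose out of reach is approached as far as the arm can. A call with a gripper value outside its range is refused whole. The fingers move at their own pace and stop on an object; "force" is the grip in N (left out, the last holds). Time passes only in rows, so rows that do not move let the fingers close. It gives the time, the measured TCP pose, the force and the opening at its end, in the units of the state.
- readout.get_obs(): the state, without advancing time (a new reading comes with each control period).
- camera(name): name is "side" or "top" or "wrist"; returns the picture (384x512x3 uint8, blue, green, red); there is no depth.
- camera_info(name): a dict with "fx", "fy", "cx", "cy" (pixels), "k1" (the pictures are not rectified: a ray, as slopes to the right and down, at radius r is drawn at 1 + k1 r^2 times it, then the intrinsics apply), "world_from_camera" (4x4, takes a point from camera to world coordinates). Camera axes: x right, y up, looking along -z (the intrinsics and any distortion apply to the point x, -y, -z); pixel columns grow to the right and rows downward; lengths in m; the calibration is good to about 2 mm. A picture is of the moment at which its call begins: read the wrist's pose just before it. camera_info takes no time and is no camera call; for the wrist camera it gives the pose at the moment of the call.
- manip.hand_in(): hands the job in, once; it reports no verdict.
The state is a dict: "clock": time; "joint_pos": joint angles; "joint_velocities": joint speeds; "tau": joint torques, N m; "position": TCP position; "ee_rot": TCP orientation; "ft_force": force on the tool from outside, world axes, zero at the start; "torque": the same for the moment, N m; "grip_width": opening from 0.0 (shut) to 1.0 (fully open).
Only numpy, scipy, OpenCV 4.12 (cv2) and the standard library are available. Lean on these libraries where they do the work, as an engineer would, in place of code of your own. Each camera call takes 0.05 s, during which the arm holds its last target.

TASK

Get the blood-draw arm support ready for the next patient: press the tail of its ratchet pawl down until the pawl flips out of the teeth and stays out, push the padded armrest all the way down onto its rest, then press the nose of the pawl down so that it snaps back into the teeth. It is all pressing and pushing, nothing needs lifting; leave the tube racks, the tape roll and the bottle where they stand.

Things in the scene. Friction and masses are not known exactly. Their poses are not given: they have to be found in the camera images.
- armrest (a joint): Tilt of the padded armrest, rad: 0 = level, down on its rest (hard stop); grows as the free end rises, to 0.80. Starts at 0.33 to 0.60. A friction brake in the hinge holds it wherever it is left; with the pawl out, 5 to 10 N straight down at armrest_push lowers it. With the pawl in, the teeth (0.16 rad apart) let it rise but stop it going down.
- pawl (a joint): Rocking angle of the ratchet pawl, rad: 0 = fully in the teeth, about 0.11 = riding on a tooth tip, 0.34 = fully out (hard stop); grows as the tail goes down and the nose rises. An over-centre spring throws it to the nearer side of 0.17 and keeps it there; it starts below 0.12 (in). 5 to 8 N on the tail throws it out; with the armrest level, 5 to 8 N on the nose throws it back in.
- armrest_push (a point): Point on top of the pad, on its centre line, 35 mm short of the free end. The armrest is a grey board 130 x 300 mm with a dark-blue vinyl pad; bolsters 13 mm high along both long edges leave a flat channel 70 mm wide. Axes tilt with it: z out of the pad, y from hinge to free end, x parallel to the hinge, whose axis lies 235 mm along -y and 52 mm along -z. 137 mm above the table when level.
- pawl_tail (a point): Top centre of the ribbed dark-steel thumb pad (26 x 26 mm) at the pawl's tail, the end away from the armrest's free end: pressed down to free the ratchet. 161 mm above the table and level with the pawl in; about 20 mm lower with it out, free space below. Axes rock with the pawl: z out of the pad, y from tail to nose. The pivot pin lies 61 mm along +y and 13 mm along -z; its axis is x.
- pawl_nose (a point): Top centre of the ribbed dark-steel pad (26 mm across, 24 mm along) on the pawl's nose, right above the toothed steel quadrant (66 mm radius) beside the armrest's hinge end: pressed down to put the pawl back in. 162 mm above the table with the pawl in, about 17 mm higher with it out. The pivot pin lies 52 mm along -y and 14 mm along -z. Axes as for pawl_tail.
- support: The whole arm support, fixed to the table: grey base plate 170 x 370 mm, two cheek plates at the hinge. Origin on the table; y = from hinge to the level armrest's free end, x = to the side with pawl and quadrant, z up. Hinge axis along x at y = -60, z = 85 mm; armrest's centre line at x = -30 mm; pawl in the plane x = 64 mm, pivot at y = -115, z = 148 mm. Tallest fixed part: a cheek, 159 mm.
- rack_large: Bystander: loose white rack 78 x 122 mm with 15 capped blood tubes, 106 mm tall. Origin at the centre of its underside, z up, y along its length.
- rack_small: Bystander: loose white rack 56 x 100 mm with 8 capped blood tubes, 106 mm tall. Origin at the centre of its underside.
- tape: Bystander: loose roll of white tape lying flat, 84 mm across, 25 mm high. Origin at the centre of its underside.
- antiseptic: Bystander: loose upright plastic bottle, 52 mm across, 130 mm tall. Origin at the centre of its underside.

How it is judged:
On the way, in this order (a step that is already met when the one before it is completed fails the run):
1. the pawl is pressed out of the teeth and stays out, the armrest still raised (value of joint pawl above 0.26 rad and value of joint armrest above 0.25 rad), for 0.1 s.
2. the armrest is pushed down onto its rest with the pawl out (value of joint armrest below 0.04 rad and value of joint pawl above 0.22 rad), for 0.2 s.
At the end, for the whole second after the job is handed in: The armrest lies on its rest (within 0.04 rad of level), the pawl is back in the teeth (below 0.06 rad), and the racks, tape roll and bottle are within 20 mm of where they stood (value of joint armrest below 0.04 rad and value of joint pawl below 0.06 rad and distance of each of rack_large, rack_small, tape, antiseptic from where it was at the start of the episode below 0.02 m); the robot touches nothing.
It fails at once if the armrest is lifted well above where it can start (value of joint armrest above 0.68 rad).
It fails at once if a bystander is shoved, tipped, lifted or carried (distance of any of rack_large, rack_small, tape, antiseptic from where it was at the start of the episode above 0.02 m or angle between any of rack_large, rack_small, antiseptic's own z axis and vertical above 0.3 rad).
It also fails if it takes over 58 s, if anything falls off the work surface, if the arm or the gripper's body presses on something with over 40 N, if the wrist force passes 120 N, or if a joint passes its speed limit or range.

## Working session

There is one attempt and no reset: what is moved stays moved. The work goes in short steps, Python scripts to look and compute and a tool call to move; the robot and the scene stay as the last step left them, time stands still between calls to the robot, and variables do not carry over. Pictures are saved under pics/ and viewed, and the job is handed in when it is done.

Besides the shell and the picture viewer there is one more tool, called after "Emit:" as a command line: name --argument value ..., lists and objects as JSON in quotes. play_rows: Moves the arm, as the interface text tells. Its arguments: {"type":"object","properties":{"rows":{"type":"array"},"force":{"type":"number"}},"required":["rows"]}

```bash
mkdir -p pics
python3 - <<'E'
from workcell import readout, camera, camera_info, manip
import cv2
o=readout.get_obs();print(o['clock'],o['position'],o['ee_rot'],o['grip_width'],manip.hold_point_z)
for n in ("side","top","wrist"):
    cv2.imwrite(f"pics/{n}0.png",camera(n)); i=camera_info(n); print(n,i)
E
```

```text
0.0 [0.192811   0.59405755 0.20489045] [ 8.08907136e-01  5.87935960e-01 -5.73465936e-04  4.73459754e-04] 1.0036348505869594 0.0187
side {'fx': 354.27023410496173, 'fy': 354.27023410496173, 'cx': 260.0364374163201, 'cy': 190.3694164847583, 'k1': -0.044636120051459206, 'world_from_camera': array([[ 0.91978093,  0.18907173, -0.34388213,  0.26276984],
       [-0.39179895,  0.49219187, -0.77732924, -0.76329565],
       [ 0.02228501,  0.84970527,  0.5267868 ,  0.64368121],
       [ 0.        ,  0.        ,  0.        ,  1.        ]])}
top {'fx': 471.71614908598417, 'fy': 471.71614908598417, 'cx': 255.16495567218615, 'cy': 197.16708546693903, 'k1': -0.06574656851509654, 'world_from_camera': array([[-2.56277545e-02,  9.90888622e-01, -1.32223136e-01,
         4.17607305e-01],
       [-9.99669014e-01, -2.57007616e-02,  1.15471312e-03,
        -3.43285206e-02],
       [-2.25404320e-03,  1.32208964e-01,  9.91219304e-01,
         1.43195590e+00],
       [ 0.00000000e+00,  0.00000000e+00,  0.00000000e+00,
         1.00000000e+00]])}
wrist {'fx': 311.80298106517563, 'fy': 311.80298106517563, 'cx': 254.1375287603225, 'cy': 190.50498145011707, 'k1': -0.01647095014367436, 'world_from_camera': array([[ 0.30776639, -0.90452659, -0.29514656,  0.1176438 ],
       [ 0.95146083,  0.29210785,  0.09692932,  0.61862563],
       [-0.00146052, -0.31065198,  0.9505226 ,  0.37482295],
       [ 0.        ,  0.        ,  0.        ,  1.        ]])}
```

View pics/side0.png

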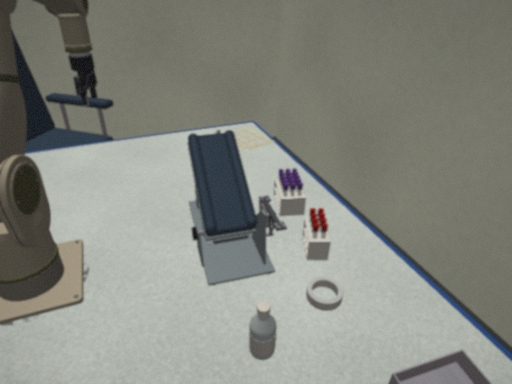

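View pics/top0.png

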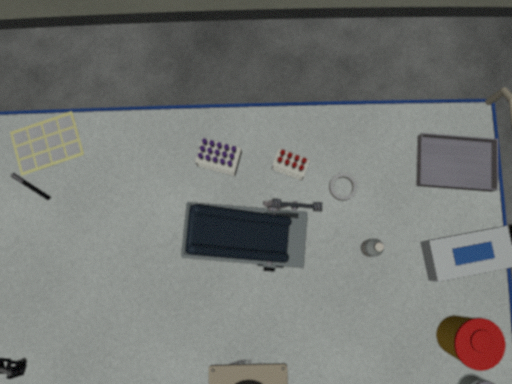

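Run:
```python
import cv2
t=cv2.imread("pics/top0.png"); cv2.imwrite("pics/topc.png",cv2.resize(t[180:290,170:340],None,fx=4.7,fy=4.7,interpolation=cv2.INTER_CUBIC))
s=cv2.imread("pics/side0.png"); cv2.imwrite("pics/sidec.png",cv2.resize(s[120:290,170:360],None,fx=3.5,fy=3.5,interpolation=cv2.INTER_CUBIC))
```

```text
(no output)
```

View pics/topc.png

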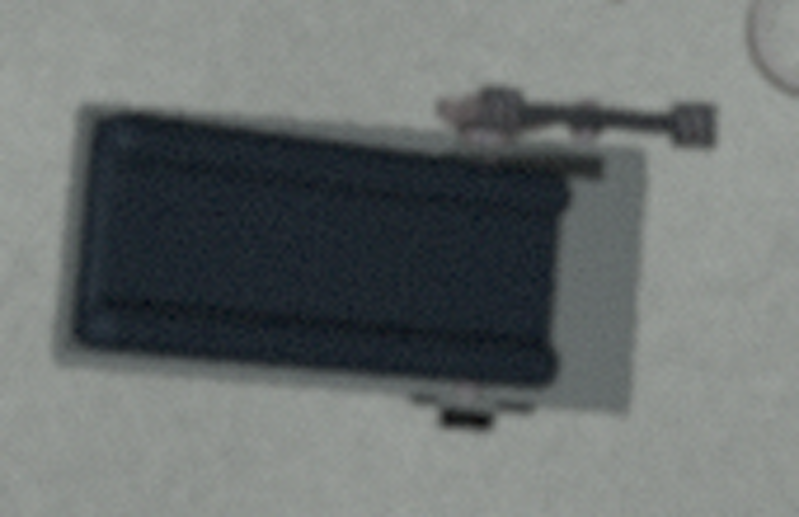

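View pics/sidec.png

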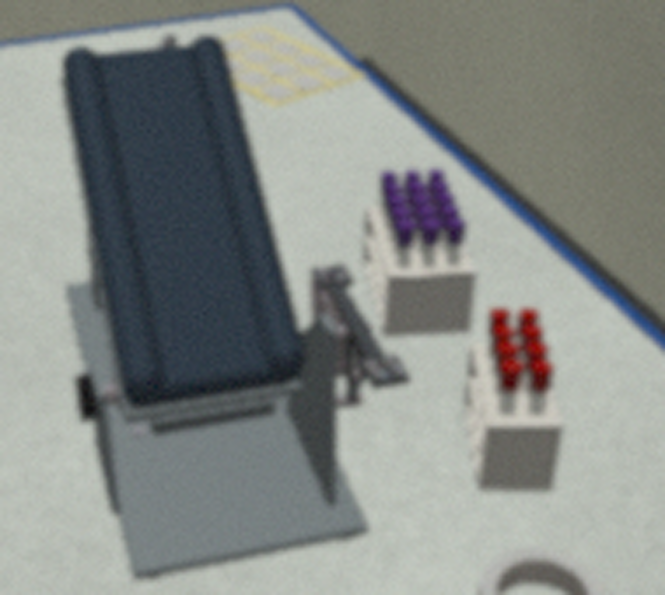

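```bash
cat > h.py <<'E'
import numpy as np, cv2
from workcell import readout, camera, camera_info, manip
def ray(n,u,v,i=None):
    i=i or camera_info(n)
    K=np.array([[i['fx'],0,i['cx']],[0,i['fy'],i['cy']],[0,0,1]])
    p=cv2.undistortPoints(np.array([[[u,v]]],float),K,np.array([i['k1'],0,0,0,0.]))[0,0]
    T=i['world_from_camera']; return T[:3,3],T[:3,:3]@np.array([p[0],-p[1],-1])
def atz(n,u,v,z,i=None):
    c,d=ray(n,u,v,i); return c+d*(z-c[2])/d[2]
def proj(n,P,i=None):
    i=i or camera_info(n);T=i['world_from_camera']
    q=T[:3,:3].T@(np.array(P)-T[:3,3]); x,y=q[0]/-q[2],-q[1]/-q[2]; s=1+i['k1']*(x*x+y*y)
    return np.array([i['cx']+i['fx']*x*s,i['cy']+i['fy']*y*s])
E
python3 - <<'E'
from h import *
f=lambda a,b:(170+a/4.7,180+b/4.7)
C=[atz('top',*f(*p),.01)[:2] for p in [(82,103),(55,365),(645,150),(628,412)]]
print(np.round(C,4),'ctr',np.mean(C,0))
print('yaw',np.degrees(np.arctan2(*(np.array(C)[[0,1]]-np.array(C)[[2,3]]).mean(0))))
t=atz('top',*f(694,124),.161);n=atz('top',*f(500,108),.162);print('tail',t,'nose',n,n-t)
g=lambda a,b:(170+a/3.5,120+b/3.5)
print('tail side',atz('side',*g(387,372),.161),'nose side',atz('side',*g(330,275),.162))
for n,p in [('lg',(219,153)),('sm',(292,160))]: print(n,atz('top',*p,.106))
print('tape',atz('top',342,188,.02),'bot',atz('top',378,247,.13))
E
```

```text
[[ 0.5981  0.1703]
 [ 0.43    0.1889]
 [ 0.5581 -0.1926]
 [ 0.3912 -0.1752]] ctr [ 0.49434484 -0.00213139]
yaw 6.187447362402022
tail [ 0.55752822 -0.20468573  0.161     ] nose [ 0.5696267  -0.09291835  0.162     ] [0.01209849 0.11176737 0.001     ]
tail side [ 0.56108582 -0.20724071  0.161     ] nose side [ 0.57190489 -0.09197134  0.162     ]
lg [0.72524108 0.06478328 0.106     ]
sm [ 0.69923884 -0.14422823  0.106     ]
tape [ 0.62716778 -0.29999282  0.02      ] bot [ 0.44386147 -0.37101397  0.13      ]
```

Emit:
play_rows --rows '[[[0, 0, 50], [0, 0, 2], 0], [[20, 0, 50], [0, 0, 2], 0], [[40, -30, 45], [0, 0, 2], 0], [[45, -35, 0], [0, 0, 2], 0], [[45, -35, 0], [0, 0, 2], 0], [[45, -40, 0], [0, 0, 2], 0], [[45, -40, 0], [0, 0, 0], 0], [[30, -50, 0], [0, 0, 0], 0], [[20, -55, 0], [0, 0, 0], 0], [[20, -55, 0], [0, 0, 0], 0], [[15, -55, 0], [0, 0, 0], 0], [[10, -55, 0], [0, 0, 0], 0]]' --force 40

```text
clock: 1.65
position: [0.5253, 0.1446, 0.3472]
ee_rot: [0.743, 0.669, -0.0, -0.0]
ft_force: [0.6, -0.7, 0.3]
grip_width: 0.001
```

Emit:
play_rows --rows '[[[10, -55, 0], [0, 0, 0], 0], [[10, -55, 0], [0, 0, 0], 0], [[10, -55, 0], [0, 0, 0], 0], [[5, -55, 0], [0, 0, 0], 0], [[0, -55, -20], [0, 0, 0], 0], [[0, -50, -30], [0, 0, 0], 0], [[0, -30, -20], [0, 0, 0], 0], [[0, 0, 0], [0, 0, 0], 0]]'

```text
clock: 2.65
position: [0.5584, -0.211, 0.2756]
ee_rot: [0.745, 0.668, -0.001, -0.001]
ft_force: [0.0, 0.5, -0.8]
grip_width: 0.0
```

Run:
```python
from h import *
o=readout.get_obs();print(o['clock'],o['position'],o['ee_rot'],o['ft_force'])
for n in ("side","top","wrist"):
    i=camera_info(n); cv2.imwrite(f"pics/{n}1.png",camera(n))
    if n=='wrist': print(i); np.save('w1.npy',i,allow_pickle=True)
```

```text
2.65 [ 0.5583986  -0.21097813  0.27562062] [ 0.74453863  0.66757701 -0.00141259 -0.00107596] [ 0.01349569  0.47019198 -0.80980412]
{'fx': 311.80298106517563, 'fy': 311.80298106517563, 'cx': 254.1375287603225, 'cy': 190.50498145011707, 'k1': -0.01647095014367436, 'world_from_camera': array([[ 1.03168339e-01, -9.45617434e-01, -3.08486566e-01,
         4.81536070e-01],
       [ 9.94663909e-01,  9.80708987e-02,  3.20282069e-02,
        -1.99971295e-01],
       [-3.28760630e-05, -3.10144751e-01,  9.50689346e-01,
         4.47266424e-01],
       [ 0.00000000e+00,  0.00000000e+00,  0.00000000e+00,
         1.00000000e+00]])}
```

View pics/wrist1.png

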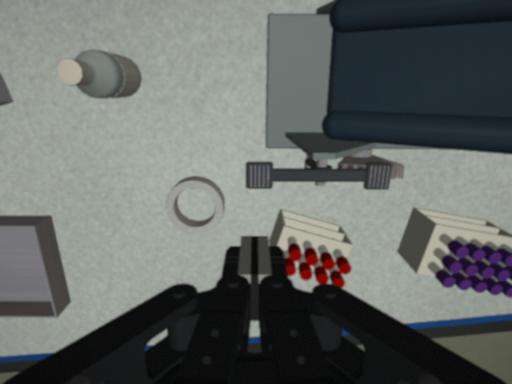

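View pics/side1.png

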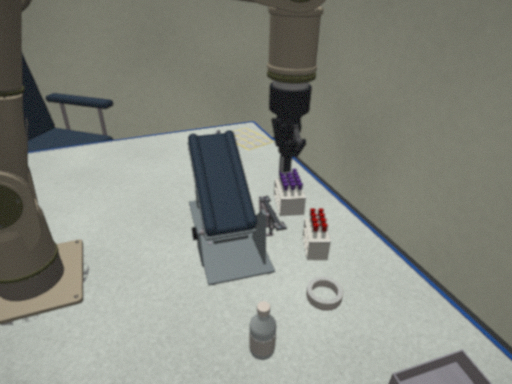

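Run:
```python
from h import *
print('tcp proj',proj('side',[.5584,-.211,.2756]),proj('wrist',[.5584,-.211,.2756]),proj('top',[.5584,-.211,.2756]))
print(atz('wrist',259.5,175,.161),atz('wrist',378.5,176,.162))
# theta: compare free-end pad corners (bolster tops) with model
O=np.array([.515,-.024,0]);a=np.radians(6.1)
X=np.array([np.cos(a),-np.sin(a),0]);Y=np.array([np.sin(a),np.cos(a),0]);Z=np.array([0,0,1.])
for th in np.arange(.3,.65,.05):
    c,s=np.cos(th),np.sin(th)
    def P(x,y,z): return O+X*x+Y*(-60e-3+y*c-z*s)+Z*(.085+y*s+z*c)
    print(round(th,2),[np.round(proj('side',P(x,.270,.062)),1).tolist() for x in(-.09,.03)],[np.round(proj('top',P(x,.270,.062)),1).tolist() for x in(-.09,.03)])
```

```text
tcp proj [283.16002662 183.05454951] [248.05216315 223.87180538] [326.16326243 200.73704632]
[ 0.56013349 -0.20235778  0.161     ] [ 0.57235282 -0.08973818  0.162     ]
0.3 [[187.8, 143.1], [229.0, 138.9]] [[178.2, 251.3], [182.9, 204.7]]
0.35 [[187.7, 140.3], [229.5, 136.1]] [[180.3, 251.4], [185.0, 204.4]]
0.4 [[187.7, 137.6], [230.0, 133.5]] [[182.7, 251.6], [187.4, 204.1]]
0.45 [[187.8, 135.1], [230.6, 131.0]] [[185.3, 251.8], [190.1, 203.9]]
0.5 [[187.9, 132.7], [231.2, 128.6]] [[188.3, 252.0], [193.0, 203.7]]
0.55 [[188.0, 130.5], [231.9, 126.4]] [[191.6, 252.3], [196.3, 203.5]]
0.6 [[188.2, 128.5], [232.7, 124.4]] [[195.1, 252.6], [199.8, 203.3]]
```

Run:
```python
from h import *
o=readout.get_obs();print(o['clock'],o['position'])
s=cv2.imread("pics/side1.png")[90:240,230:340]; w=cv2.imread("pics/wrist1.png")[140:300,180:330]
t=cv2.imread("pics/top1.png")[150:270,260:380]
cv2.imwrite("pics/z1.png",np.hstack([cv2.resize(k,(265,480) if i==0 else (266,480) if 0 else (265,280),interpolation=3) if 0 else cv2.resize(k,None,fx=400/k.shape[0],fy=400/k.shape[0],interpolation=3)[:, :266 if i==0 else 400] for i,k in enumerate([s,w])]))
cv2.imwrite("pics/z2.png",cv2.resize(t,None,fx=4,fy=4,interpolation=3))
```

```text
2.8 [ 0.56053483 -0.20728915  0.27794205]
```

View pics/z1.png

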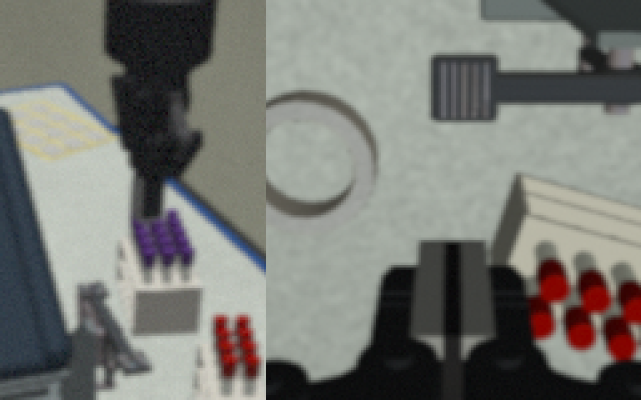

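View pics/z2.png

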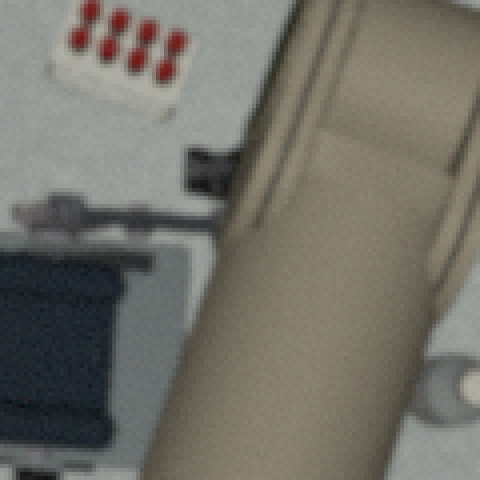

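Run:
```python
from h import *
o=readout.get_obs();p=o['position'];print(o['clock'],p,o['grip_width'])
print(proj('side',p),proj('wrist',p))
i=camera_info('wrist');cv2.imwrite('pics/wrist2.png',camera('wrist'))
c1,d1=ray('side',285,171);c2,d2=ray('wrist',255,236,i)
A=np.stack([d1,-d2],1);t=np.linalg.lstsq(A,c2-c1,rcond=None)[0];print(c1+d1*t[0],c2+d2*t[1])
s=cv2.imread("pics/wrist2.png")[140:300,180:330];cv2.imwrite("pics/z3.png",cv2.resize(s,None,fx=3.5,fy=3.5,interpolation=3))
```

```text
2.8 [ 0.56053483 -0.20728915  0.27794205] 0.0027383341238126596
[283.35747854 181.02336262] [254.55327386 228.17541435]
[ 0.56234662 -0.20809689  0.30143732] [ 0.5557283  -0.20658775  0.29809227]
```

View pics/z3.png

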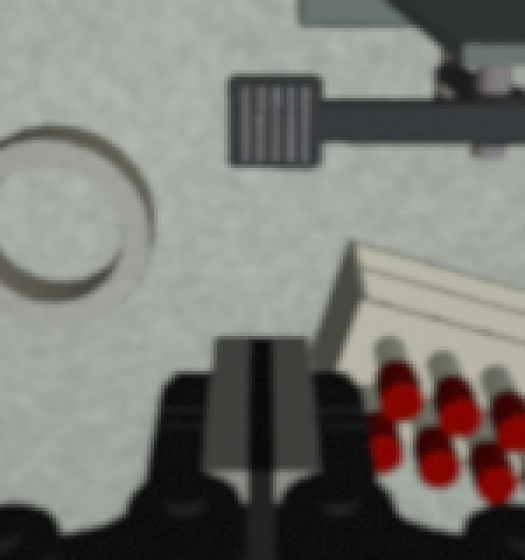

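Run:
```python
from h import *
i=camera_info('wrist')
print(atz('wrist',258.6,174.3,.161,i),readout.get_obs()['ft_force'])
cv2.imwrite("pics/side3.png",cv2.resize(camera('side')[90:240,210:340],None,fx=4,fy=4,interpolation=3))
```

```text
[ 0.55962193 -0.2029383   0.161     ] [0.31783992 0.8285753  0.01229554]
```

View pics/side3.png

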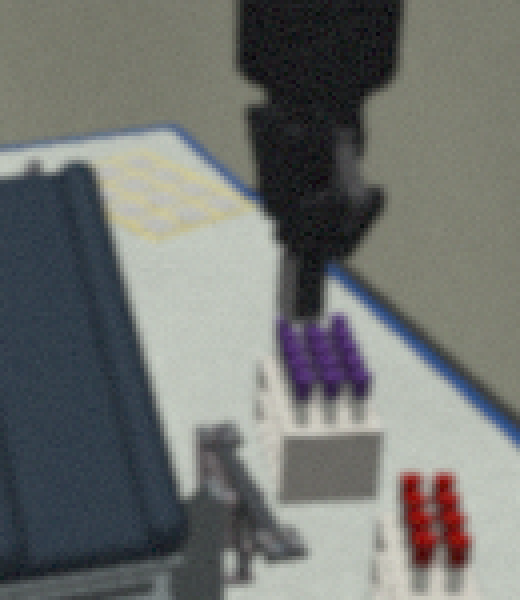

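Emit:
play_rows --rows '[[[-1, 2, -35], [0, 0, 0], 0], [[0, 0, -35], [0, 0, 0], 0], [[0, 0, -20], [0, 0, 0], 0], [[0, 0, -8], [0, 0, 0], 0], [[0, 0, -6], [0, 0, 0], 0], [[0, 0, -4], [0, 0, 0], 0], [[0, 0, 0], [0, 0, 0], 0]]'

```text
clock: 3.78
position: [0.5592, -0.2064, 0.1698]
ee_rot: [0.743, 0.669, 0.0, 0.0]
ft_force: [0.1, -0.0, 0.0]
grip_width: -0.0
```

Run:
```python
from h import *
o=readout.get_obs();print(o['clock'],o['position'],o['ft_force'])
a=cv2.resize(camera('side')[140:240,230:330],None,fx=4,fy=4,interpolation=3);b=camera('wrist')[100:300,160:360]
cv2.imwrite("pics/a4.png",np.hstack([a,cv2.resize(b,(400,400),interpolation=3)]))
```

```text
3.775 [ 0.55923824 -0.2063713   0.1698448 ] [ 0.13488075 -0.04885939  0.01143784]
```

View pics/a4.png

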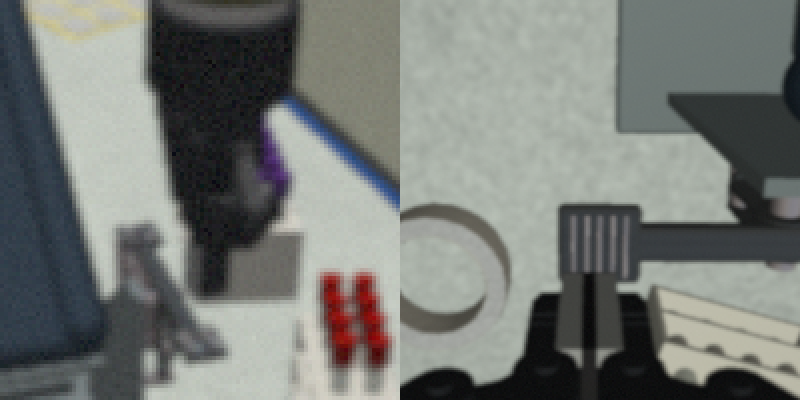

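Emit:
play_rows --rows '[[[0, 0, -6], [0, 0, 0], 0], [[0, 0, -6], [0, 0, 0], 0], [[0, 0, -5], [0, 0, 0], 0], [[0, 0, -5], [0, 0, 0], 0], [[0, 0, -4], [0, 0, 0], 0]]'

```text
clock: 4.5
position: [0.559, -0.2064, 0.1432]
ee_rot: [0.743, 0.669, -0.0, -0.0]
ft_force: [0.0, 0.1, 0.0]
grip_width: -0.001
```

Emit:
play_rows --rows '[[[0, 0, -4], [0, 0, 0], 0], [[0, 0, -3], [0, 0, 0], 0], [[0, 0, -3], [0, 0, 0], 0]]'

```text
clock: 4.88
position: [0.5591, -0.2067, 0.1338]
ee_rot: [0.743, 0.669, 0.0, 0.0]
ft_force: [-0.8, -0.7, 4.3]
grip_width: -0.004
```

Run:
```python
from h import *
o=readout.get_obs();print(o['clock'],o['position'],o['ft_force'])
a=cv2.resize(camera('side')[140:240,230:330],None,fx=4,fy=4,interpolation=3);b=camera('wrist')[100:300,160:360]
cv2.imwrite("pics/a5.png",np.hstack([a,cv2.resize(b,(400,400),interpolation=3)]))
```

```text
4.875 [ 0.55914438 -0.20672487  0.13379363] [-0.81660292 -0.65914727  4.31068424]
```

View pics/a5.png

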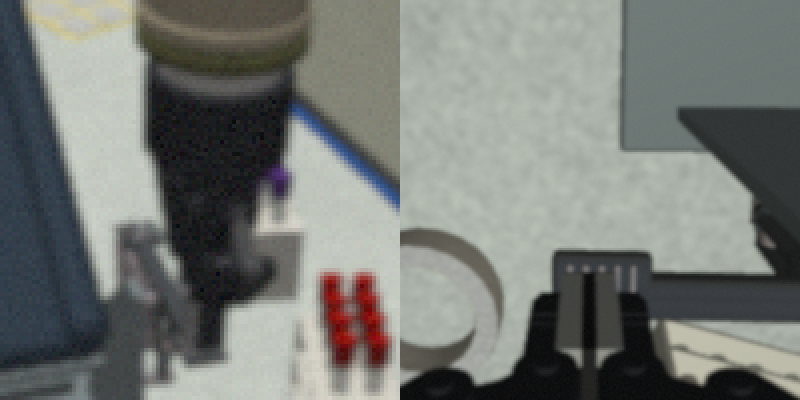

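Emit:
play_rows --rows '[[[0, 0, -3], [0, 0, 0], 0], [[0, 0, -4], [0, 0, 0], 0], [[0, 0, -4], [0, 0, 0], 0], [[0, 0, -4], [0, 0, 0], 0]]'

```text
clock: 5.48
position: [0.559, -0.2058, 0.1179]
ee_rot: [0.743, 0.669, -0.0, -0.0]
ft_force: [0.2, -0.7, 0.8]
grip_width: -0.004
```

Emit:
play_rows --rows '[[[0, 0, -3], [0, 0, 0], 0], [[0, 0, -2], [0, 0, 0], 0]]'

```text
clock: 5.72
position: [0.5594, -0.2059, 0.1148]
ee_rot: [0.743, 0.669, 0.001, -0.0]
ft_force: [-8.4, 4.1, 22.0]
grip_width: 0.002
```

Emit:
play_rows --rows '[[[0, 0, 10], [0, 0, 0], 0], [[0, 0, 30], [0, 0, 0], 0], [[0, 0, 50], [0, 0, 0], 0], [[-10, 0, 50], [0, 0, 0], 0], [[-15, 30, 40], [0, 0, 0], 0], [[-15, 50, 20], [0, 0, 0], 0], [[-15, 55, 0], [0, 0, 0], 0], [[-15, 55, 0], [0, 0, 0], 0], [[-5, 50, 0], [0, 0, 0], 0], [[0, 40, 0], [0, 0, 0], 0], [[0, 20, 0], [0, 0, 0], 0], [[0, 0, 0], [0, 0, 0], 0]]'

```text
clock: 7.22
position: [0.4841, 0.0941, 0.3134]
ee_rot: [0.743, 0.67, -0.0, 0.0]
ft_force: [-0.3, -0.3, 1.1]
grip_width: -0.006
```

Run:
```python
from h import *
o=readout.get_obs();print(o['clock'],o['position'],o['ft_force'])
cv2.imwrite("pics/side6.png",cv2.resize(camera('side')[80:280,150:350],None,fx=3,fy=3,interpolation=3));cv2.imwrite("pics/wrist6.png",camera('wrist'))
```

```text
7.225 [0.48410192 0.09410694 0.31337133] [-0.27005536 -0.32253282  1.07512386]
```

View pics/side6.png

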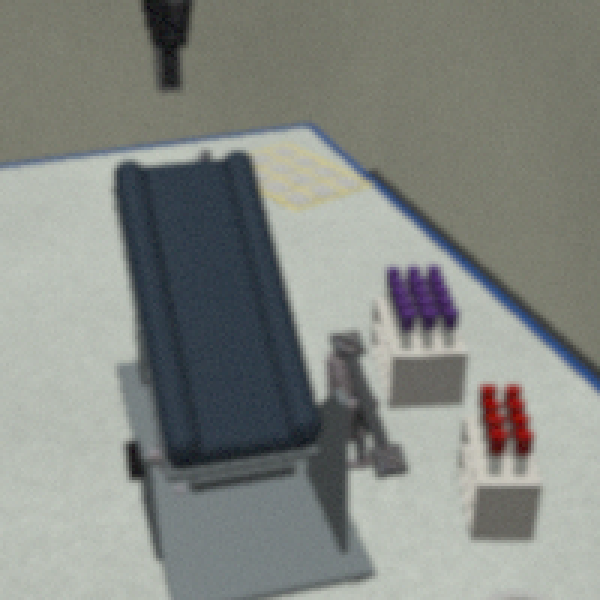

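View pics/wrist6.png

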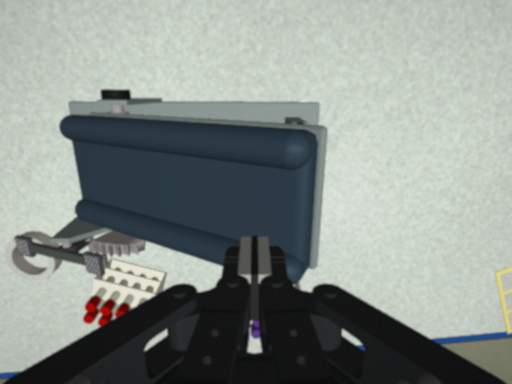

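Emit:
play_rows --rows '[[[8, 6, -35], [0, 0, 0], 0], [[7, 5, -35], [0, 0, 0], 0], [[0, 0, -12], [0, 0, 0], 0], [[0, 0, -8], [0, 0, 0], 0], [[0, 2, -6], [0, 0, 0], 0], [[0, 2, -5], [0, 0, 0], 0]]'

```text
clock: 8.07
position: [0.5006, 0.1088, 0.2153]
ee_rot: [0.743, 0.669, 0.003, 0.001]
ft_force: [0.2, 1.0, 11.1]
grip_width: -0.003
```

Emit:
play_rows --rows '[[[0, 6, -8], [0, 0, 0], 0], [[1, 6, -8], [0, 0, 0], 0], [[0, 5, -8], [0, 0, 0], 0], [[1, 5, -8], [0, 0, 0], 0], [[0, 4, -8], [0, 0, 0], 0], [[1, 4, -8], [0, 0, 0], 0]]'

```text
clock: 8.82
position: [0.504, 0.139, 0.1672]
ee_rot: [0.743, 0.669, 0.003, 0.001]
ft_force: [-1.5, 0.9, 8.2]
grip_width: 0.002
```

Emit:
play_rows --rows '[[[0, 4, -9], [0, 0, 0], 0], [[0, 3, -9], [0, 0, 0], 0], [[0, 3, -9], [0, 0, 0], 0], [[0, 3, -9], [0, 0, 0], 0], [[0, 2, -7], [0, 0, 0], 0]]'

```text
clock: 9.45
position: [0.5052, 0.1547, 0.1245]
ee_rot: [0.743, 0.669, 0.004, 0.001]
ft_force: [4.1, 2.4, 7.4]
grip_width: -0.002
```

Emit:
play_rows --rows '[[[0, 1, -5], [0, 0, 0], 0], [[0, 0, -4], [0, 0, 0], 0], [[0, 0, -2], [0, 0, 0], 0]]'

```text
clock: 9.82
position: [0.5045, 0.1561, 0.1134]
ee_rot: [0.743, 0.669, 0.003, 0.001]
ft_force: [1.8, 4.9, 7.4]
grip_width: -0.003
```

Emit:
play_rows --rows '[[[0, 0, -2], [0, 0, 0], 0], [[0, 0, -2], [0, 0, 0], 0], [[0, 0, 0], [0, 0, 0], 0]]'

```text
clock: 10.2
position: [0.5046, 0.1563, 0.1113]
ee_rot: [0.743, 0.669, 0.004, 0.0]
ft_force: [-6.5, 0.9, 25.2]
grip_width: -0.002
```

Emit:
play_rows --rows '[[[0, 0, 0], [0, 0, 0], 0], [[0, 0, 0], [0, 0, 0], 0], [[0, 0, 15], [0, 0, 0], 0], [[0, 0, 40], [0, 0, 0], 0], [[0, 0, 45], [0, 0, 0], 0], [[0, -30, 30], [0, 0, 0], 0], [[0, -40, 0], [0, 0, 0], 0], [[10, -40, 0], [0, 0, 0], 0], [[10, -40, 0], [0, 0, 0], 0], [[10, -30, 0], [0, 0, 0], 0], [[0, 0, 0], [0, 0, 0], 0], [[0, 0, 0], [0, 0, 0], 0]]'

```text
clock: 11.7
position: [0.5321, -0.0249, 0.2371]
ee_rot: [0.743, 0.669, 0.0, -0.0]
ft_force: [-0.3, 0.4, -0.4]
grip_width: -0.003
```

Run:
```python
from h import *
o=readout.get_obs();print(o['clock'],o['position'],o['ft_force'])
i=camera_info('wrist')
cv2.imwrite("pics/side7.png",cv2.resize(camera('side')[80:280,150:350],None,fx=3,fy=3,interpolation=3));cv2.imwrite("pics/wrist7.png",camera('wrist'))
O=np.array([.515,-.024,0]);a=np.radians(6.1)
X=np.array([np.cos(a),-np.sin(a),0]);Y=np.array([np.sin(a),np.cos(a),0]);Z=np.array([0,0,1.])
print('nose out',O+X*.064+Y*(-.115+.052*np.cos(.34)-.014*np.sin(.34))+Z*(.148+.014*np.cos(.34)+.052*np.sin(.34)))
for th in(0,.04,.08):
    c,s=np.cos(th),np.sin(th)
    P=lambda x,y,z: O+X*x+Y*(-60e-3+y*c-z*s)+Z*(.085+y*s+z*c)
    print(th,[(proj('side',P(x,.270,.062))-[150,80])*3 for x in(-.09,.03)])
```

```text
11.7 [ 0.5320752  -0.02490851  0.23713472] [-0.30404266  0.38667804 -0.37015717]
nose out [ 0.57113054 -0.10104648  0.17853989]
0 [array([115.88035862, 247.51399074]), array([232.35441139, 234.05777096])]
0.04 [array([115.33742146, 239.15317092]), array([232.65614977, 225.82891277])]
0.08 [array([114.85174982, 230.96093734]), array([233.05654069, 217.7626467 ])]
```

View pics/side7.png

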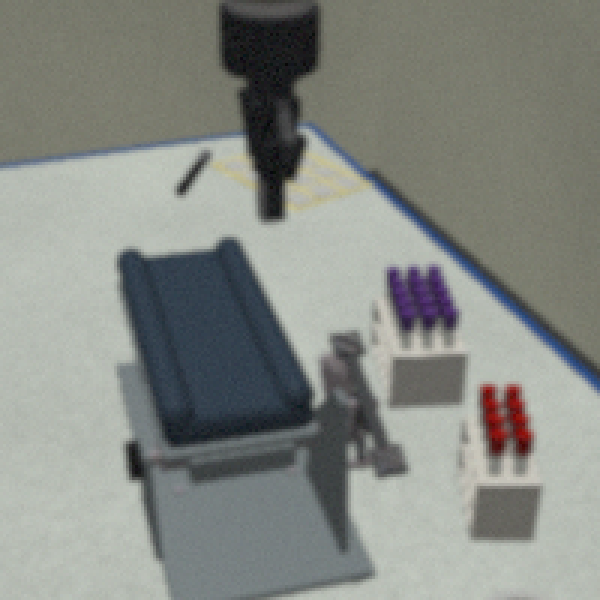

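View pics/wrist7.png

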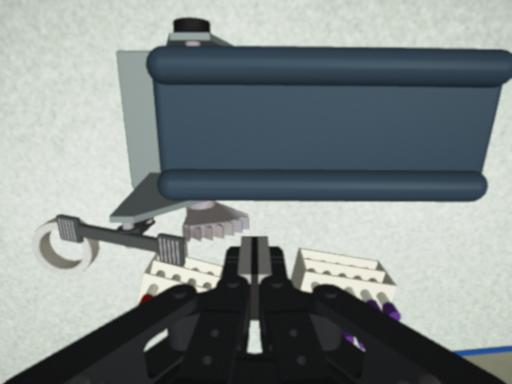

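Run:
```python
from h import *
print(atz('wrist',172,249,.179))
```

```text
[ 0.57061819 -0.09615815  0.179     ]
```

Emit:
play_rows --rows '[[[15, -30, 0], [0, 0, 0], 0], [[15, -30, 0], [0, 0, 0], 0], [[9, -12, -15], [0, 0, 0], 0], [[0, 0, -25], [0, 0, 0], 0], [[0, 0, -15], [0, 0, 0], 0], [[0, 0, -8], [0, 0, 0], 0], [[0, 0, 0], [0, 0, 0], 0]]'

```text
clock: 12.68
position: [0.5709, -0.0968, 0.1733]
ee_rot: [0.743, 0.67, -0.0, -0.0]
ft_force: [0.1, -0.3, 0.5]
grip_width: -0.002
```

Run:
```python
from h import *
o=readout.get_obs();print(o['clock'],o['position'],o['ft_force'])
a=cv2.resize(camera('side')[130:230,220:320],None,fx=4,fy=4,interpolation=3);b=camera('wrist')[100:300,160:360]
cv2.imwrite("pics/a8.png",np.hstack([a,cv2.resize(b,(400,400),interpolation=3)]))
```

```text
12.675 [ 0.57090252 -0.09682936  0.1732795 ] [ 0.11921764 -0.3289575   0.4904138 ]
```

View pics/a8.png

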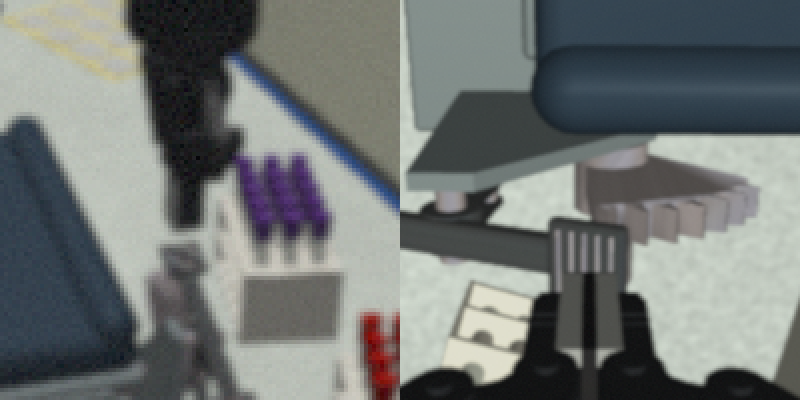

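Aligned above the nose, about 15 mm to go.

Emit:
play_rows --rows '[[[0, 0, -6], [0, 0, 0], 0], [[0, 0, -5], [0, 0, 0], 0], [[0, 0, -4], [0, 0, 0], 0], [[0, 1, -4], [0, 0, 0], 0], [[0, 1, -4], [0, 0, 0], 0]]'

```text
clock: 13.4
position: [0.5715, -0.095, 0.1508]
ee_rot: [0.743, 0.669, 0.001, 0.0]
ft_force: [0.1, 1.5, 3.4]
grip_width: 0.001
```

Emit:
play_rows --rows '[[[0, 1, -4], [0, 0, 0], 0], [[0, 1, -4], [0, 0, 0], 0], [[0, 0, -2], [0, 0, 0], 0]]'

```text
clock: 13.78
position: [0.5707, -0.0934, 0.1399]
ee_rot: [0.743, 0.669, -0.0, -0.0]
ft_force: [0.2, 0.6, -0.1]
grip_width: -0.001
```

Emit:
play_rows --rows '[[[0, 0, -2], [0, 0, 0], 0], [[0, 0, -1], [0, 0, 0], 0], [[0, 0, 0], [0, 0, 0], 0]]'

```text
clock: 14.15
position: [0.571, -0.0934, 0.1375]
ee_rot: [0.743, 0.669, -0.0, -0.0]
ft_force: [-0.4, 0.3, 0.9]
grip_width: 0.003
```

Emit:
play_rows --rows '[[[0, 0, -1], [0, 0, 0], 0], [[0, 0, -1], [0, 0, 0], 0], [[0, 0, 0], [0, 0, 0], 0]]'

```text
clock: 14.52
position: [0.5713, -0.0934, 0.1364]
ee_rot: [0.743, 0.669, 0.0, 0.0]
ft_force: [-2.1, 0.6, 8.3]
grip_width: -0.005
```

Emit:
play_rows --rows '[[[0, 0, 10], [0, 0, 0], 0], [[0, 0, 40], [0, 0, 0], 0], [[0, 0, 50], [0, 0, 0], 0], [[-20, 30, 40], [0, 0, 0], 0], [[-20, 45, 10], [0, 0, 0], 0], [[-20, 45, 0], [0, 0, 0], 0], [[-10, 45, 0], [0, 0, 0], 0], [[0, 30, 0], [0, 0, 0], 0], [[0, 0, 0], [0, 0, 0], 0], [[0, 0, 0], [0, 0, 0], 0]]'

```text
clock: 15.78
position: [0.5013, 0.1007, 0.2858]
ee_rot: [0.743, 0.669, 0.0, 0.0]
ft_force: [-0.4, -0.0, -0.6]
grip_width: 0.001
```

Run:
```python
from h import *
o=readout.get_obs();print(o['clock'],o['position'],o['ft_force'])
s=camera('side');cv2.imwrite("pics/side9.png",cv2.resize(s[80:280,150:350],None,fx=3,fy=3,interpolation=3));cv2.imwrite("pics/wrist9.png",camera('wrist'))
s0=cv2.imread('pics/side0.png');f=lambda k:cv2.resize(k[170:260,240:320],None,fx=5,fy=5,interpolation=3)
cv2.imwrite('pics/cmp9.png',np.hstack([f(s0),f(s)]))
```

```text
15.775 [0.5012591  0.10070948 0.28583264] [-0.42796376 -0.04992378 -0.58620092]
```

View pics/side9.png

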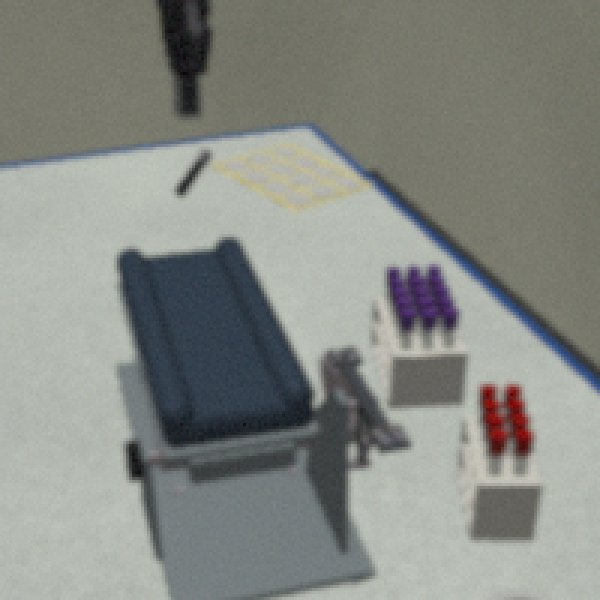

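View pics/cmp9.png

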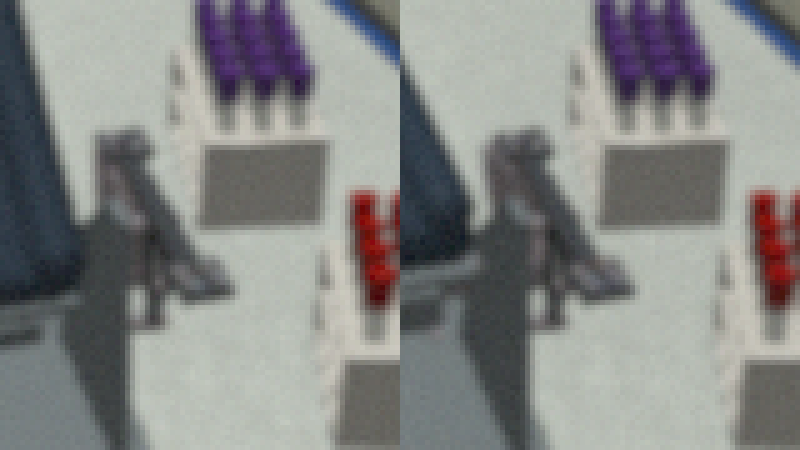

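View pics/wrist9.png

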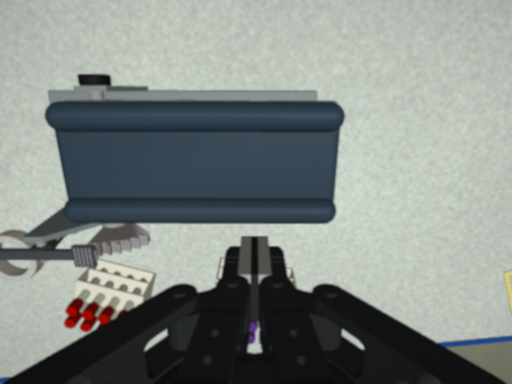

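Run:
```python
from h import *
a=np.radians(6.1);X=np.array([np.cos(a),-np.sin(a),0]);Y=np.array([np.sin(a),np.cos(a),0]);Z=np.array([0,0,1.])
O=np.array([.515,-.024,0])
for ph in(0,.06,.11,.34):
    c,s=np.cos(ph),np.sin(ph);P=lambda y,z:O+X*.064+Y*(-.115+y*c-z*s)+Z*(.148+y*s+z*c)
    print(ph,proj('side',P(.052,.014)),proj('side',P(-.061,.013)))
f=lambda k:cv2.resize(k[185:250,250:295],None,fx=8,fy=8,interpolation=3)[:, :360]
K=[]
for n in('side0','side6','side9'):pass
t=camera('top');cv2.imwrite('pics/top9.png',t);s=camera('side');cv2.imwrite('pics/p9.png',np.hstack([f(cv2.imread('pics/side0.png')),f(s)]))
d=cv2.absdiff(t,cv2.imread('pics/top0.png')).max(2)
for n,(x0,x1,y0,y1) in dict(lg=(190,246,132,178),sm=(268,314,145,182),tape=(324,360,172,204),bot=(358,390,234,262)).items(): print(n,d[y0:y1,x0:x1].mean(),np.percentile(d[y0:y1,x0:x1],99))
```

```text
0 [264.53736469 198.87062934] [279.82631772 226.03416425]
0.06 [264.68722779 198.02553605] [279.84136341 227.52217356]
0.11 [264.82938481 197.36340859] [279.82773436 228.72214766]
0.34 [265.67863303 194.86067086] [279.46538917 233.67805811]
lg 3.3850931677018634 9.0
sm 3.181551116333725 8.0
tape 2.9913194444444446 7.0
bot 3.1171875 8.0
```

View pics/p9.png

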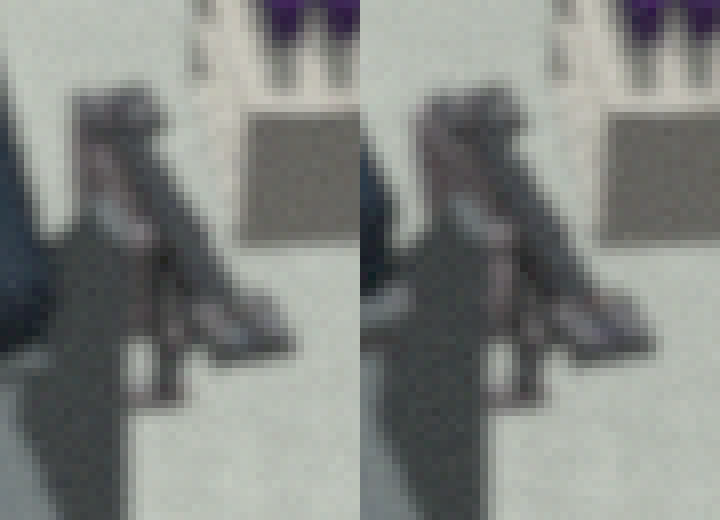

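View pics/top9.png

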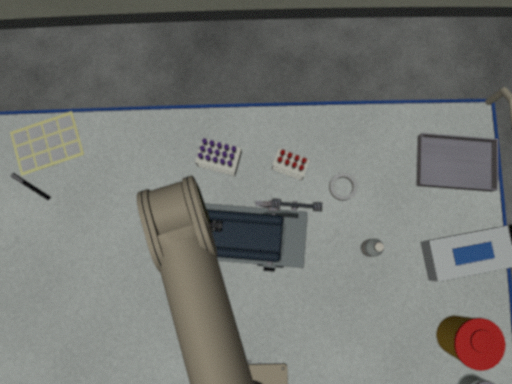

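```bash
python3 -c "
from workcell import manip
print(manip.hand_in())"
```

```text
the job is handed in; nothing more can be done
None
```

I carried out all three steps and handed the job in at about 16 s of the 58 s. The hand-in gave no verdict, so the results below come from my own checks.

- **Pawl out:** I pressed the tail down with shut fingers until it hit its stop at about 22 N. After I let go, the side picture showed the nose raised and the tail lowered, and it stayed that way.
- **Armrest down:** I pushed it along its arc at 7–11 N from about 0.45 rad to the hard stop, where the force rose to 25 N. The corners of the free end then matched the level position in the side picture.
- **Pawl back in:** I pressed the nose until it snapped in, then on to a firm stop at 8 N. The tail and nose in the picture put the pawl at about 0–0.03 rad, below the 0.06 limit. This is an estimate from pixels, because the joint itself cannot be read.
- **Bystanders and robot:** the before and after top views show no change at the racks, tape roll or bottle. The gripper was clear of everything with about zero force.

**Disagreement:** the shut fingertips made contact about 22 mm above the reported tool position. The side picture had already hinted at this, so I relied on the force readings to find contact.

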